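# Free a stuck specimen carrier from a friction-test cell

## Robot

A 6-joint arm with a two-finger parallel gripper is mounted at the origin on the work surface. World frame = base frame: x ahead of the robot, y to its left, z up, the work surface at z = 0. Lengths are in mm, angles in degrees, forces in N, time in s.
With the tool pointing down it reaches from about 300 to 850 mm from the base axis. Payload 4.2 kg.
Tool frame: the origin (TCP) lies midway between the tips of the shut fingers; the grasp point (between the pads) lies 19 mm behind it; z points along the fingers, y is the direction in which the jaws open and shut (so a half turn about z gives the same grasp; the last joint's range is limited). The gripper opens to 91 mm and grips with 3 to 60 N. Pads are 32 mm wide; open, the fingers measure 118 mm over their backs; the gripper's body (76 mm by 178 mm) begins 60 mm behind the grasp point.
Start: joints at [-77.407, 18.312, 89.639, -0, 72.044, -1.146], TCP at [136.569, -558.562, 213.976] pointing down, gripper open.
Joint ranges: [-177.97, 177.97], [-48.28, 115.42], [12.27, 149.76], [-77.06, 257.06], [2.81, 150.46], [-146.56, 146.56]. Speed limits (degrees/s): [147.25, 147.25, 180, 180, 180, 180].

## Interface

Orientations are given as [roll, pitch, yaw] about the fixed x, y, z axes, in that order (R = Rz(yaw) Ry(pitch) Rx(roll)).
In Python, from workcell import env gives the robot as it stands.
- The arm moves only by the shell command python3 -m jog 'ROWS' [FORCE]. ROWS is JSON, a list of rows, each an object of numbers: "dx", "dy", "dz": the shift along the world's x, y, z in m; "wx", "wy", "wz": the turn, a rotation vector about the world's x, y, z in rad; "grip": the gripper's target within -1 to 1 (shut at 1, half-way at 0, fully open at -1). In form: [{"dx": .., "dy": .., "dz": .., "wx": .., "wy": .., "wz": .., "grip": ..}, ...]. A call has 1 to 10 rows; each row shifts and turns the commanded pose from where the row before left it; what a row does not reach is not made up. A row lasts 1/10 s, in which the tool goes at most 50 mm and 8.59 degrees, less where a joint would pass 70% of its speed; a pose out of reach is approached as far as the arm can. A call with a gripper value outside its range is refused whole. The fingers move at their own pace and stop on an object; FORCE is the grip in N (left out, the last holds). Time passes only in rows, so rows that do not move let the fingers close. It gives the time, the measured TCP pose, the force and the opening at its end, in the units of the state.
- env.state(): the state, without advancing time (a new reading comes with each control period).
- env.grab_frame(name): name is "side" or "top" or "wrist"; returns the picture (400x640x3 uint8, red, green, blue); there is no depth.
- env.get_calibration(name): a dict with "fx", "fy", "cx", "cy" (pixels), "R" (3x3) and "t" (3): a world point X has camera coordinates R X + t. Camera axes: x right, y down, z forward; pixel columns grow to the right and rows downward; lengths in mm; the calibration is good to about 2 mm. The wrist camera is an equidistant fisheye: a pixel r from the principal point sees the ray r / f radians off the axis. A picture is of the moment at which its call begins: read the wrist's pose just before it. get_calibration takes no time and is no camera call; for the wrist camera it gives the pose at the moment of the call.
- env.job_done(): hands the job in, once; it reports no verdict.
The state is a dict: "time_s": time; "qpos": joint angles; "qvel": joint speeds; "effort": joint torques, N m; "ee_pos": TCP position; "ee_rot": TCP orientation; "force": force on the tool from outside, world axes, zero at the start; "torque": the same for the moment, N m; "gripper_width": finger opening in mm.
Only numpy, scipy, OpenCV 4.12 (cv2) and the standard library are available. Lean on these libraries where they do the work, as an engineer would, in place of code of your own. Each camera call takes 0.05 s, during which the arm holds its last target. There are 200 camera calls.

## Task

Turn the black-gripped keeper knob on the blue test cell clockwise until its red tongue points at the green dot, between the two green lines. Then take the black-handled specimen carrier by its handle and rock it side to side in its seat, towards one steel clip and then the other, until both stiff clips are pushed back, and lift it out. Finish while still holding it, upright, still and straight above its seat, with its underside about 3 cm above the tops of the clips; leave the knob at its mark and everything else on the table where it is.

Things in the scene. Friction and masses are not known exactly. Their poses are not given: they have to be found in the camera images.
- cell: The test cell, fixed to the table: a blue base plate 220 x 160 x 14 mm. Origin: centre of the plate's underside, on the table. x runs along the 220 mm side from the knob to the carrier's seat, z up. The knob's axis stands at x = -50 mm, y = 0; the seat's middle at x = +45 mm, y = 0.
- seat (a point): Middle of the seat, 20 mm above the table: top of a steel rib 10 mm wide (in the cell's y), on which the carrier's flat underside rests, so that it can lean towards +y or -y. Axes as the cell's. Stops 10 mm high at its two x ends (1 mm play) keep it from sliding along x.
- keeper (a joint): Angle of the keeper knob (rad), growing clockwise seen from above. At 0 the red tongue points along the cell's +x, over the carrier's toe, and blocks it; it starts between -0.2 and 0.2. The green dot is at 1.2: there the tongue is clear. Takes 0.08 N m to turn, stays where it is left. Range -0.3 to 2.2.
- keeper_grip (a point): Grip point of the keeper knob, on its vertical axis, 66 mm above the table, on a black upright bar 48 mm long, 12 mm thick, from 43 to 77 mm above the table, standing on a disc of radius 24 mm. The bar's length runs along this point's x, the way the tongue points, and turns with the knob; its 12 mm is along y.
- carrier_center (a point): Half-way up the 84 mm tall carrier (62 mm above the table when seated; axes as the cell's). Aluminium body 50 x 36 x 36 mm (x, y, z), a toe at -x reaching 40 mm from the middle, a neck 22 mm wide, then the upright black handle, 40 mm long in x, 14 mm thick in y, 2 to 42 mm above this centre: grip it across the 14 mm, 26 mm above this centre. 0.2 to 0.42 kg.
- clip_left (a joint): Outward lean (rad, 0 to 0.5) of the steel clip at the carrier's +y side, 0 = upright against it (0.4 mm play). 30 mm long in x, hinged at its foot at the height of the carrier's underside, 22 mm from the middle; top 63.5 mm above the table. Its lip overlaps the carrier's shoulder by 3 mm, 2.5 mm above it, so a straight pull does not free it. From 0.11 the lip is clear.
- clip_right (a joint): The same for the like clip at the -y side. The clips have no spring: they are stiff (0.25 N m) and stay where pushed. Leaning the carrier towards a clip, about the middle of its underside, pushes that clip back by nearly the same angle; a lean of 0.2 rad is ample.
- spare_center (a point): Half-way up a spare carrier of the same shape with a blue handle, standing elsewhere on the table; to be left alone.
- weight: Black iron weight, disc 80 mm across and 34 mm high over its knob, beside the cell; leave alone. Origin: centre of its underside.
- oil: Closed amber jar, 44 mm across, 85 mm high, beside the cell; leave alone. Origin: centre of its underside.
- driver: Screwdriver with a red handle lying on the table; leave alone.
- spanner: Steel spanner lying on the table; leave alone.
- collar: Brass collar, 48 mm across, 14 mm high; leave alone. Origin: centre of its underside.
- pot: Small open aluminium pot, 64 mm across, 50 mm high; leave alone. Origin: centre of its underside.
Mind the look-alikes: they are no part of the job. What is shaped like the part that bears carrier_center but pink or purple is not meant.

How it is judged:
By the outcome, as a careful person would: the job done as asked, in the order asked, and still so for the second after the job is handed in, while the arm keeps its last pose, push and grip.
It also fails if it takes over 48 s, if anything falls off the work surface, if the arm or the gripper's body presses on something with over 40 N, if the wrist force passes 120 N, or if a joint passes its speed limit or range.

## Working session

There is one attempt and no reset: what is moved stays moved. The work goes in short steps, Python scripts to look and compute and a shell command to move; the robot and the scene stay as the last step left them, time stands still between calls to the robot, and variables do not carry over. Pictures are saved under pics/ and viewed, about 8 in all and at most 12, crops included, and the job is handed in when it is done.

```bash
ls; mkdir -p pics; python3 - <<'E'
from workcell import env
import cv2
for n in("top","side"):
    im=env.grab_frame(n); cv2.imwrite(f"pics/{n}0.png",im[:,:,::-1]); c=env.get_calibration(n); print(n,c)
print(env.state())
E
```

```text
pics
top {'fx': 416.67257441498543, 'fy': 416.67257441498543, 'cx': 323.7395352690022, 'cy': 200.7169888288206, 'R': array([[ 0.05819588, -0.99828495, -0.0063564 ],
       [-0.97144839, -0.05516216, -0.23074913],
       [ 0.23000275,  0.01960356, -0.97299252]]), 't': array([ -29.0780322 ,  522.21389391, 1030.95583351])}
side {'fx': 459.1559533761782, 'fy': 459.1559533761782, 'cx': 318.9478651725258, 'cy': 196.8467759791325, 'R': array([[-0.96797866, -0.25101798,  0.00269961],
       [-0.19058822,  0.72786455, -0.65870276],
       [ 0.16338128, -0.63812473, -0.75239842]]), 't': array([ 468.02829303,  171.06074041, 1178.08695113])}
{'time_s': 0.1, 'qpos': array([-7.74061864e+01,  1.83474843e+01,  8.96987186e+01,  1.55069321e-04,
        7.20449814e+01, -1.14583119e+00]), 'qvel': array([-0.01458052, -0.07212697, -0.03116918, -0.0429777 , -0.02228937,
       -0.00912083]), 'effort': array([ 4.72693705e-05, -4.13334310e+01, -2.32509863e+01,  7.28020747e-02,
        4.21661488e-02, -5.80047617e-05]), 'ee_pos': array([ 136.47210813, -558.10382321,  213.21404089]), 'ee_rot': array([-1.79908837e+02, -1.97083893e-03,  1.37395953e+01]), 'force': array([ 1.29205197,  0.45351792, -0.55594936]), 'torque': array([0.03371513, 0.04976516, 0.02119012]), 'gripper_width': 91.2017563696043}
```

View pics/top0.png

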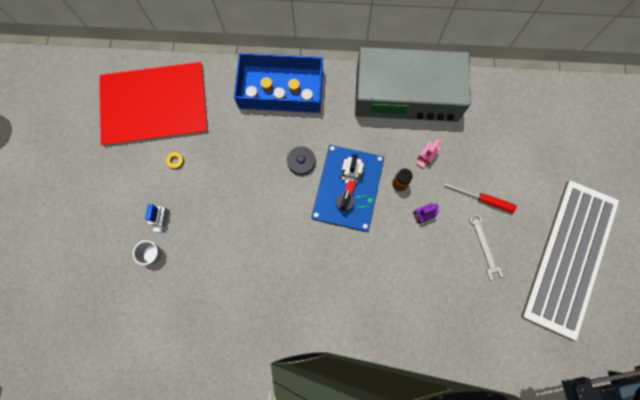

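View pics/side0.png

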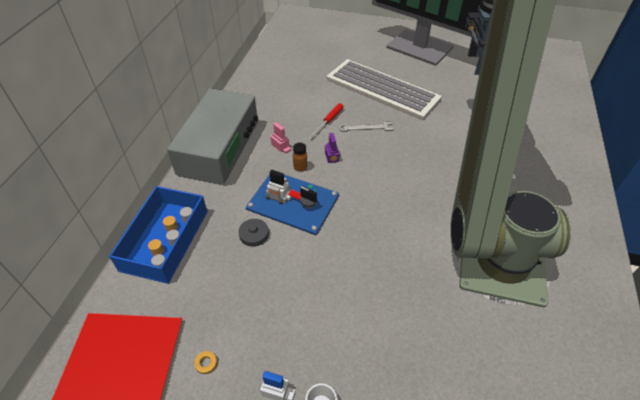

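The top view shows the cell with plate corners at about (330,145), (383,154), (369,231) and (312,221). The knob is at about (346,200) and the carrier at about (352,165). The side view shows the same cell at about (293,203). Next I fit the plate in both views.

```bash
cat > h.py <<'E'
import numpy as np, cv2
from scipy.optimize import least_squares
from workcell import env
def proj(c,X):
    p=np.asarray(X)@c['R'].T+c['t']; return np.c_[c['fx']*p[:,0]/p[:,2]+c['cx'],c['fy']*p[:,1]/p[:,2]+c['cy']]
def projf(c,X):
    p=np.asarray(X)@c['R'].T+c['t']; rho=np.hypot(p[:,0],p[:,1]); th=np.arctan2(rho,p[:,2])
    return np.c_[c['fx']*th*p[:,0]/rho+c['cx'],c['fy']*th*p[:,1]/rho+c['cy']]
def cell(p,L):
    c,s=np.cos(p[2]),np.sin(p[2]); L=np.asarray(L,float)
    return np.c_[p[0]+c*L[:,0]-s*L[:,1],p[1]+s*L[:,0]+c*L[:,1],L[:,2]]
E
python3 - <<'E'
from h import *
C=[[110,80,14],[110,-80,14],[-110,-80,14],[-110,80,14]]
def corners(n,roi):
    im=cv2.imread(f"pics/{n}0.png"); hsv=cv2.cvtColor(im,cv2.COLOR_BGR2HSV)
    m=cv2.inRange(hsv,(100,120,60),(125,255,255)); k=np.zeros_like(m); x0,y0,x1,y1=roi; k[y0:y1,x0:x1]=m[y0:y1,x0:x1]
    k=cv2.morphologyEx(k,cv2.MORPH_OPEN,np.ones((2,2)))
    h=cv2.convexHull(cv2.findNonZero(k)); 
    for e in np.arange(1,12,.5):
        a=cv2.approxPolyDP(h,e,True)
        if len(a)==4:break
    return a[:,0].astype(float)
D=[('top',corners('top',(300,135,395,240))),('side',corners('side',(235,165,350,240)))]
for n,a in D: print(n,a.tolist())
def res(p,which):
    r=[]
    for n,a in D:
        if n not in which: continue
        q=proj(env.get_calibration(n),cell(p,C)); d=np.linalg.norm(q[:,None]-a[None],axis=2); r.append((q-a[d.argmin(1)]).ravel())
    return np.concatenate(r)
for w in (['top'],['side'],['top','side']):
    s=least_squares(res,[500,-60,-0.15],args=(w,),loss='soft_l1'); print(w,s.x,np.degrees(s.x[2]),np.abs(s.fun).max(),s.cost)
c,sn=np.cos(s.x[2]),np.sin(s.x[2])
print(cell(s.x,[[-50,0,66],[45,0,62]]))
for n in('top','side'):
    im=cv2.imread(f"pics/{n}0.png")
    c=env.get_calibration(n)
    q=proj(c,cell(s.x,[[-50,0,77],[45,0,104],[110,80,14],[110,-80,14],[-110,-80,14],[-110,80,14]]))
    u,v=q.mean(0).astype(int); cr=im[v-60:v+60,u-80:u+80]; cr=cv2.resize(cr,None,fx=4,fy=4,interpolation=cv2.INTER_CUBIC)
    for a,b in q: cv2.drawMarker(cr,(int((a-u+80.5)*4),int((b-v+60.5)*4)),(0,255,255),0,12,1)
    cv2.imwrite(f"pics/{n}1.png",cr)
cv2.imwrite("pics/c1.png",np.vstack([cv2.resize(cv2.imread(f"pics/{n}1.png"),(400,300)) for n in('top','side')]))
E
```

```text
top [[378.0, 156.0], [368.0, 231.0], [313.0, 219.0], [329.0, 150.0]]
side [[338.0, 196.0], [317.0, 234.0], [247.0, 209.0], [269.0, 177.0]]
['top'] [ 5.76441458e+02 -6.21169581e+01 -1.52175099e-01] -8.718990891874874 5.475154176892033 11.803914455971057
['side'] [ 5.75832387e+02 -5.23193853e+01 -1.37784095e-01] -7.894447099253156 4.709493598298849 9.41777300629817
['top', 'side'] [ 5.76153534e+02 -5.65404514e+01 -1.35578629e-01] -7.768083224626971 5.670149972192007 23.30185937436324
[[526.61236952 -49.78226881  66.        ]
 [620.74058183 -62.6228158   62.        ]]
```

View pics/c1.png

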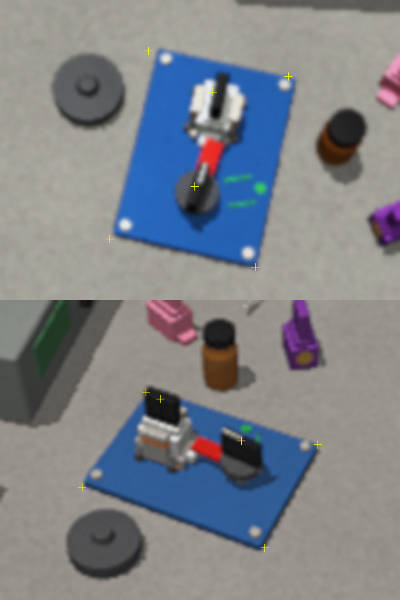

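The first fit is off because the corner picking was poor; the crop confirms the tongue points at the carrier and the green dot lies on the cell's -y side. I'll refit with the plate's outline.

```bash
python3 - <<'E'
from h import *
B=[[x,y,z] for x in(110,-110) for y in(80,-80) for z in(0,14)]
def hull(n,roi):
    im=cv2.resize(cv2.imread(f"pics/{n}0.png"),None,fx=4,fy=4,interpolation=cv2.INTER_CUBIC); hsv=cv2.cvtColor(im,cv2.COLOR_BGR2HSV)
    m=cv2.inRange(hsv,(100,110,40),(125,255,255)); k=np.zeros_like(m); x0,y0,x1,y1=[4*v for v in roi]; k[y0:y1,x0:x1]=m[y0:y1,x0:x1]
    k=cv2.morphologyEx(k,cv2.MORPH_OPEN,np.ones((9,9)))
    n_,l,st,_=cv2.connectedComponentsWithStats(k); k=(l==1+st[1:,4].argmax()).astype('uint8')
    h=cv2.convexHull(cv2.findNonZero(k)); q=np.zeros_like(m); cv2.polylines(q,[h],True,255)
    return ((cv2.findNonZero(q)[:,0]+.5)/4-.5)[::4]
D={'top':hull('top',(300,135,395,240)),'side':hull('side',(235,165,350,240))}
def res(p,which):
    r=[]
    for n in which:
        q=cv2.convexHull(proj(env.get_calibration(n),cell(p,B)).astype('float32'))
        r+= [cv2.pointPolygonTest(q,(float(a),float(b)),True) for a,b in D[n]]
    return np.array(r)
for w in (['top'],['side'],['top','side']):
    s=least_squares(res,[576,-60,-0.2],args=(w,),loss='soft_l1',diff_step=1e-3,x_scale=[1,1,.01]); print(w,s.x,np.degrees(s.x[2]),np.abs(res(s.x,w)).mean())
print(cell(s.x,[[-50,0,66],[45,0,62]]))
E
```

```text
['top'] [ 5.78540539e+02 -6.18483520e+01 -1.75121144e-01] -10.033702426561215 0.4741737250158942
['side'] [ 5.75646541e+02 -6.26551528e+01 -1.78132757e-01] -10.206255155964717 1.5224856430086409
['top', 'side'] [ 5.77741293e+02 -6.19150195e+01 -1.73295038e-01] -9.929074295366437 1.0060962078230051
[[528.49019537 -53.29357129  66.        ]
 [622.06728112 -69.67432289  62.        ]]
```

Fits agree: cell at about (577.7, -62), yaw -10°. I'm moving above the cell, turning to yaw of about 170° so the knob turn stays within joint 6's range.

```bash
python3 -m jog '[{"dx":0.02,"dy":0.025,"wz":0.136,"grip":-1},{"dx":0.02,"dy":0.025,"wz":0.136},{"dx":0.02,"dy":0.025,"wz":0.136},{"dx":0.02,"dy":0.025,"wz":0.136},{"dx":0.02,"dy":0.025,"wz":0.136},{"dx":0.02,"dy":0.025,"wz":0.136},{"dx":0.02,"dy":0.025,"wz":0.136},{"dx":0.02,"dy":0.025,"wz":0.136},{"dx":0.02,"dy":0.025,"wz":0.136},{"dx":0.02,"dy":0.025,"wz":0.136}]'
python3 -m jog '[{"dx":0.02,"dy":0.025,"wz":0.136},{"dx":0.02,"dy":0.025,"wz":0.136},{"dx":0.02,"dy":0.025,"wz":0.136},{"dx":0.02,"dy":0.025,"wz":0.136},{"dx":0.02,"dy":0.025,"wz":0.136},{"dx":0.02,"dy":0.025,"wz":0.136},{"dx":0.02,"dy":0.025,"wz":0.136},{"dx":0.02,"dy":0.025,"wz":0.136},{"dx":0.02,"dy":0.025,"wz":0.136},{"dx":0.02,"dy":0.025,"wz":0.136}]'
python3 - <<'E'
from h import *
c=env.get_calibration('wrist'); im=env.grab_frame('wrist')[:,:,::-1].copy(); s=env.state()
print(s['time_s'],s['ee_pos'],s['ee_rot'],s['qpos'].round(1)); print(c)
np.save('w1.npy',c,allow_pickle=True); cv2.imwrite('pics/w1raw.png',im)
p=[577.7,-61.9,-.175]
for a,b in projf(c,cell(p,[[-50,0,77],[45,0,104],[110,80,14],[110,-80,14],[-110,-80,14],[-110,80,14]])): cv2.drawMarker(im,(int(round(a)),int(round(b))),(0,255,255),0,12,1)
cv2.imwrite('pics/w1.png',im)
E
```

```text
0.15 [ 136.47111505 -558.18164981  213.32677959] [-1.79924326e+02 -8.87514853e-04  1.37391167e+01] [-77.4  18.3  89.7  -0.   72.   -1.1]
{'fx': 309.70691628693146, 'fy': 309.70691628693146, 'cx': 316.4996377667409, 'cy': 202.07757244109774, 'R': array([[ 0.23867001, -0.9710992 , -0.00172103],
       [-0.92788139, -0.22857035,  0.29460434],
       [-0.28648342, -0.06871631, -0.95561777]]), 't': array([-574.08786445,  -34.27803027,  392.39242275])}invalid input
invalid input
```

View pics/w1.png

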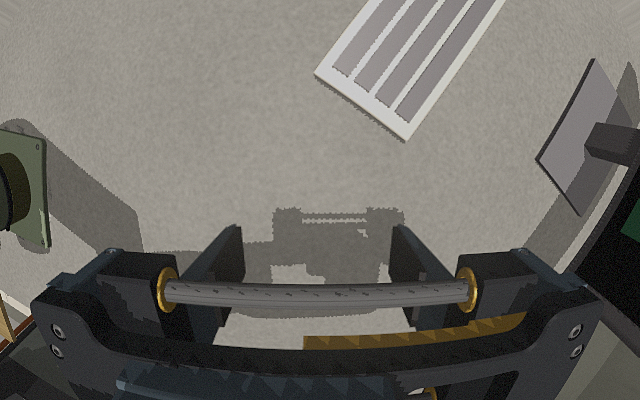

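Nothing moved: the move was refused, since rows need all the keys. This frame shows only the start position. I'll resend with full rows.

```bash
python3 -m jog '[{"dx":0.025,"dy":0.025,"dz":0,"wx":0,"wy":0,"wz":0.136,"grip":-1},{"dx":0.025,"dy":0.025,"dz":0,"wx":0,"wy":0,"wz":0.136,"grip":-1},{"dx":0.025,"dy":0.025,"dz":0,"wx":0,"wy":0,"wz":0.136,"grip":-1},{"dx":0.025,"dy":0.025,"dz":0,"wx":0,"wy":0,"wz":0.136,"grip":-1},{"dx":0.025,"dy":0.025,"dz":0,"wx":0,"wy":0,"wz":0.136,"grip":-1},{"dx":0.025,"dy":0.025,"dz":0,"wx":0,"wy":0,"wz":0.136,"grip":-1},{"dx":0.025,"dy":0.025,"dz":0,"wx":0,"wy":0,"wz":0.136,"grip":-1},{"dx":0.025,"dy":0.025,"dz":0,"wx":0,"wy":0,"wz":0.136,"grip":-1},{"dx":0.025,"dy":0.025,"dz":0,"wx":0,"wy":0,"wz":0.136,"grip":-1},{"dx":0.025,"dy":0.025,"dz":0,"wx":0,"wy":0,"wz":0.136,"grip":-1}]' && python3 -m jog '[{"dx":0.025,"dy":0.025,"dz":0,"wx":0,"wy":0,"wz":0.136,"grip":-1},{"dx":0.025,"dy":0.025,"dz":0,"wx":0,"wy":0,"wz":0.136,"grip":-1},{"dx":0.025,"dy":0.025,"dz":0,"wx":0,"wy":0,"wz":0.136,"grip":-1},{"dx":0.025,"dy":0.025,"dz":0,"wx":0,"wy":0,"wz":0.136,"grip":-1},{"dx":0.025,"dy":0.025,"dz":0,"wx":0,"wy":0,"wz":0.136,"grip":-1},{"dx":0.025,"dy":0.025,"dz":0,"wx":0,"wy":0,"wz":0.136,"grip":-1},{"dx":0.025,"dy":0.025,"dz":0,"wx":0,"wy":0,"wz":0.136,"grip":-1},{"dx":0.025,"dy":0.025,"dz":0,"wx":0,"wy":0,"wz":0.136,"grip":-1},{"dx":0.025,"dy":0.025,"dz":0,"wx":0,"wy":0,"wz":0.136,"grip":-1},{"dx":0,"dy":0.025,"dz":0,"wx":0,"wy":0,"wz":0.136,"grip":-1}]' && cat > look.py <<'E'
from h import *
import sys
n,*p=sys.argv[1:]; p=[float(v) for v in p]
env.grab_frame('wrist') # settle
c=env.get_calibration('wrist'); im=env.grab_frame('wrist')[:,:,::-1].copy(); s=env.state()
print(s['time_s'],s['ee_pos'].round(1),s['ee_rot'].round(2),s['qpos'].round(1))
np.save(f'{n}.npy',c,allow_pickle=True); cv2.imwrite(f'pics/{n}raw.png',im)
for a,b in projf(c,cell(p,[[-50,0,77],[45,0,104],[110,80,14],[110,-80,14],[-110,-80,14],[-110,80,14]])): cv2.drawMarker(im,(int(round(a)),int(round(b))),(0,255,255),0,12,1)
cv2.imwrite(f'pics/{n}.png',im)
E
python3 look.py w2 577.7 -61.9 -.175
```

```text
time_s: 1.15
ee_pos: [387.3, -307.3, 213.8]
ee_rot: [-180.0, -0.0, 92.0]
force: [0.7, -0.0, -0.3]
gripper_width: 91.0
time_s: 2.15
ee_pos: [614.1, -57.3, 212.9]
ee_rot: [180.0, 0.0, 169.9]
force: [-0.1, 0.2, -0.9]
gripper_width: 90.9
2.25 [611.8 -55.7 213.2] [ 1.7994e+02 -1.0000e-01  1.6983e+02] [ -6.3  22.   84.2   0.1  73.9 -86.2]
```

View pics/w2.png

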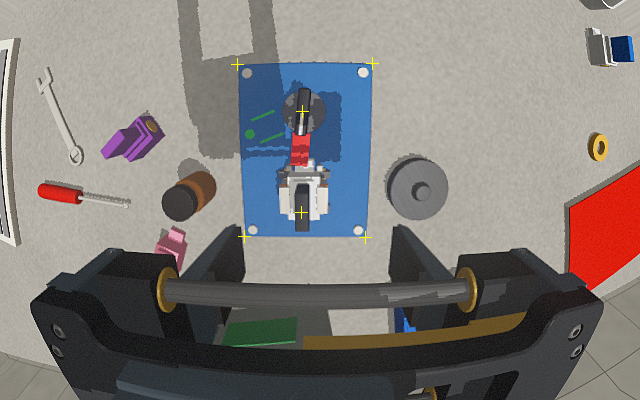

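The wrist view shows the knob's bar from about (305,88) to (300,135), the tongue at (300,150), the dot at (250,134), the lines beside it, and the carrier handle at (302,208). The markers agree to within about 2 px. I'll refine the pose and get the knob angle.

```bash
cat >> h.py <<'E'
def backf(c,uv,z):
    d=(np.asarray(uv,float)-[c['cx'],c['cy']])/c['fx']; th=np.hypot(d[:,0],d[:,1]); 
    r=np.c_[d*(np.sinc(th/np.pi)[:,None]),np.cos(th)]@c['R']; o=-c['R'].T@c['t']; return o+r*((z-o[2])/r[:,2])[:,None]
def refine(n,p0,roi):
    c=np.load(n+'.npy',allow_pickle=True).item(); im=cv2.imread(f'pics/{n}raw.png'); hsv=cv2.cvtColor(im,cv2.COLOR_BGR2HSV)
    k=np.zeros(im.shape[:2],'uint8'); x0,y0,x1,y1=roi; k[y0:y1,x0:x1]=cv2.inRange(hsv,(100,110,30),(125,255,255))[y0:y1,x0:x1]
    k=cv2.morphologyEx(k,cv2.MORPH_OPEN,np.ones((3,3))); _,l,st,_=cv2.connectedComponentsWithStats(k); k=(l==1+st[1:,4].argmax()).astype('uint8')
    h=cv2.convexHull(cv2.findNonZero(k)); q=np.zeros_like(k); cv2.polylines(q,[h],True,255); D=cv2.findNonZero(q)[:,0]
    t=np.linspace(0,1,20)[:,None]; A=np.array([[110,80],[110,-80],[-110,-80],[-110,80]]); E=np.vstack([A[i]*(1-t)+A[(i+1)%4]*t for i in range(4)])
    B=np.vstack([np.c_[E,E[:,0]*0+z] for z in(0,14)])
    def res(p):
        P=cv2.convexHull(projf(c,cell(p,B)).astype('float32')); return np.array([cv2.pointPolygonTest(P,(float(a),float(b)),True) for a,b in D])
    s=least_squares(res,p0,loss='soft_l1',diff_step=1e-3,x_scale=[1,1,.01]); print('cell',s.x.round(4),np.degrees(s.x[2]).round(2),'res',np.abs(s.fun).mean().round(2))
    def comp(lo,hi,z,pr):
        m=np.zeros_like(k); m[y0:y1,x0:x1]=cv2.inRange(hsv,lo,hi)[y0:y1,x0:x1]; _,l,st,ce=cv2.connectedComponentsWithStats(m); i=1+st[1:,4].argmax()
        W=backf(c,cv2.findNonZero((l==i).astype('uint8'))[:,0],z)[:,:2]; print(pr,st[i,4],'mean',W.mean(0).round(1)); return W
    return c,s.x,comp
E
cat > knob.py <<'E'
from h import *
import sys
n=sys.argv[1]; roi=[int(v) for v in sys.argv[2:6]]
c,p,comp=refine(n,[577.7,-61.9,-.175],roi)
K=cell(p,[[-50,0,66]])[0]; print('knob',K.round(1),'carrier',cell(p,[[45,0,88]])[0].round(1))
R=comp((0,150,60),(8,255,255),40,'red'); G=comp((50,100,60),(80,255,255),14,'green')
for W,nm in((R,'tongue'),(G,'dot')):
    d=W.mean(0)-K[:2]; print(nm,'bearing from axis',np.degrees(np.arctan2(d[1],d[0])).round(1),'keeper rad',(p[2]-np.arctan2(d[1],d[0])).round(3))
vx,vy=cv2.fitLine(R.astype('float32'),cv2.DIST_L2,0,.01,.01).ravel()[:2]; print('red axis deg',np.degrees(np.arctan2(vy,vx)).round(1))
E
python3 knob.py w2 225 50 385 245
```

```text
cell [ 5.777622e+02 -6.130180e+01 -1.719000e-01] -9.85 res 1.34
knob [528.5 -52.7  66. ] carrier [622.1 -69.   88. ]
red 163 mean [559.4 -61.4]
green 72 mean [ 542.7 -122.7]
tongue bearing from axis -15.7 keeper rad 0.102
dot bearing from axis -78.5 keeper rad 1.199
red axis deg 84.9
```

Dot bearing gives 1.199 rad, which matches. The knob is at about (528.5, -52.7) and keeper is about 0.10, so tool yaw needs to be about 164°.

```bash
python3 -m jog '[{"dx":-0.042,"dy":0.0015,"dz":0,"wx":0,"wy":0,"wz":-0.048,"grip":-1},{"dx":-0.042,"dy":0.0015,"dz":0,"wx":0,"wy":0,"wz":-0.048,"grip":-1},{"dx":0,"dy":0,"dz":-0.045,"wx":0,"wy":0,"wz":0,"grip":-1},{"dx":0,"dy":0,"dz":-0.045,"wx":0,"wy":0,"wz":0,"grip":-1},{"dx":0,"dy":0,"dz":0,"wx":0,"wy":0,"wz":0,"grip":-1},{"dx":0,"dy":0,"dz":0,"wx":0,"wy":0,"wz":0,"grip":-1}]'; python3 look.py w3 577.7 -61.3 -.172
```

```text
time_s: 2.85
ee_pos: [527.6, -56.2, 124.4]
ee_rot: [-180.0, -0.0, 164.0]
force: [0.9, 0.4, -0.4]
gripper_width: 91.3
2.95 [529.4 -56.2 126.1] [179.97   0.23 164.03] [ -7.3  18.6 102.9  -0.   58.2 -81.3]
```

View pics/w3.png

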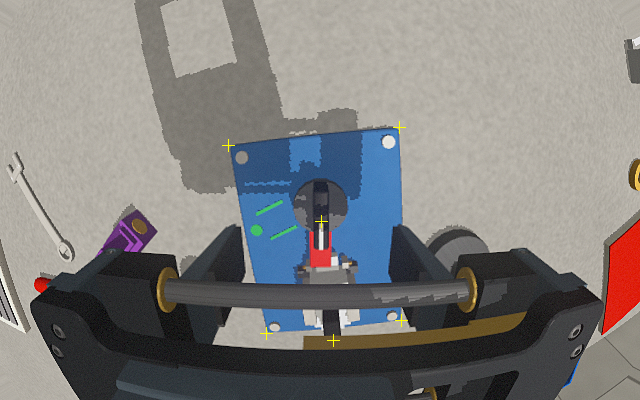

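The bar shows vertical at u≈321 with the knob marker on it, and the finger midplane is at about 318. So I shift about 3 mm in +y, descend and grip.

```bash
python3 -m jog '[{"dx":0.001,"dy":0.003,"dz":-0.02,"wx":0,"wy":0,"wz":0,"grip":-1},{"dx":0,"dy":0,"dz":-0.03,"wx":0,"wy":0,"wz":0,"grip":-1},{"dx":0,"dy":0,"dz":-0.026,"wx":0,"wy":0,"wz":0,"grip":0},{"dx":0,"dy":0,"dz":0,"wx":0,"wy":0,"wz":0,"grip":0.6},{"dx":0,"dy":0,"dz":0,"wx":0,"wy":0,"wz":0,"grip":1},{"dx":0,"dy":0,"dz":0,"wx":0,"wy":0,"wz":0,"grip":1},{"dx":0,"dy":0,"dz":0,"wx":0,"wy":0,"wz":0,"grip":1},{"dx":0,"dy":0,"dz":0,"wx":0,"wy":0,"wz":0,"grip":1}]' 30; python3 -c "
from workcell import env;s=env.state();print(s['force'],s['torque'],s['gripper_width'])"
```

```text
time_s: 3.75
ee_pos: [529.4, -52.7, 49.2]
ee_rot: [180.0, 0.1, 164.1]
force: [-0.0, 0.7, 0.1]
gripper_width: 46.0
[-0.03883223  0.67095029  0.11484948] [ 0.12242937 -0.16023086  0.00857571] 45.96285441667759
```

```bash
python3 -m jog '[{"dx":0,"dy":0,"dz":0,"wx":0,"wy":0,"wz":0,"grip":1},{"dx":0,"dy":0,"dz":0,"wx":0,"wy":0,"wz":0,"grip":1},{"dx":0,"dy":0,"dz":0,"wx":0,"wy":0,"wz":0,"grip":1},{"dx":0,"dy":0,"dz":0,"wx":0,"wy":0,"wz":0,"grip":1},{"dx":0,"dy":0,"dz":0,"wx":0,"wy":0,"wz":0,"grip":1},{"dx":0,"dy":0,"dz":0,"wx":0,"wy":0,"wz":0,"grip":1}]'; python3 -c "
from workcell import env;s=env.state();print(s['force'],s['torque'],s['gripper_width'])"
```

```text
time_s: 4.35
ee_pos: [528.4, -52.8, 47.9]
ee_rot: [-180.0, -0.0, 164.1]
force: [-0.5, -1.6, 0.6]
gripper_width: 11.8
[-0.52336769 -1.58592449  0.58546756] [-0.26269824 -0.02182056  0.04495729] 11.785471376434707
```

```bash
python3 -m jog '[{"dx":0,"dy":0,"dz":0,"wx":0,"wy":0,"wz":-0.1,"grip":1},{"dx":0,"dy":0,"dz":0,"wx":0,"wy":0,"wz":-0.1,"grip":1},{"dx":0,"dy":0,"dz":0,"wx":0,"wy":0,"wz":-0.13,"grip":1},{"dx":0,"dy":0,"dz":0,"wx":0,"wy":0,"wz":-0.13,"grip":1},{"dx":0,"dy":0,"dz":0,"wx":0,"wy":0,"wz":-0.13,"grip":1},{"dx":0,"dy":0,"dz":0,"wx":0,"wy":0,"wz":-0.13,"grip":1},{"dx":0,"dy":0,"dz":0,"wx":0,"wy":0,"wz":-0.13,"grip":1},{"dx":0,"dy":0,"dz":0,"wx":0,"wy":0,"wz":-0.13,"grip":1},{"dx":0,"dy":0,"dz":0,"wx":0,"wy":0,"wz":-0.114,"grip":1},{"dx":0,"dy":0,"dz":0,"wx":0,"wy":0,"wz":0,"grip":1}]'; python3 -m jog '[{"dx":0,"dy":0,"dz":0,"wx":0,"wy":0,"wz":0,"grip":1},{"dx":0,"dy":0,"dz":0,"wx":0,"wy":0,"wz":0,"grip":1}]';python3 -c "
from workcell import env;s=env.state();print(s['force'],s['torque'],s['gripper_width'])"
```

```text
time_s: 5.35
ee_pos: [529.0, -52.3, 47.9]
ee_rot: [179.9, -0.0, 101.4]
force: [1.6, 1.0, -0.7]
gripper_width: 11.9
time_s: 5.55
ee_pos: [529.0, -52.3, 48.0]
ee_rot: [179.9, -0.0, 101.5]
force: [2.0, 3.0, -2.1]
gripper_width: 11.9
[ 2.03101119  2.98739445 -2.12205363] [ 0.26166491 -0.46079542  0.03314038] 11.898367599723052
```

```bash
python3 -m jog '[{"dx":0,"dy":0,"dz":0,"wx":0,"wy":0,"wz":0,"grip":0},{"dx":0,"dy":0,"dz":0,"wx":0,"wy":0,"wz":0,"grip":-1},{"dx":0,"dy":0,"dz":0,"wx":0,"wy":0,"wz":0,"grip":-1},{"dx":0,"dy":0,"dz":0,"wx":0,"wy":0,"wz":0,"grip":-1},{"dx":0,"dy":0,"dz":0.04,"wx":0,"wy":0,"wz":0,"grip":-1},{"dx":0,"dy":0,"dz":0.05,"wx":0,"wy":0,"wz":0,"grip":-1},{"dx":0,"dy":0,"dz":0.05,"wx":0,"wy":0,"wz":0,"grip":-1}]' && python3 -m jog '[{"dx":0.012,"dy":-0.002,"dz":0,"wx":0,"wy":0,"wz":0.12,"grip":-1},{"dx":0.012,"dy":-0.002,"dz":0,"wx":0,"wy":0,"wz":0.12,"grip":-1},{"dx":0.012,"dy":-0.002,"dz":0,"wx":0,"wy":0,"wz":0.12,"grip":-1},{"dx":0.012,"dy":-0.002,"dz":0,"wx":0,"wy":0,"wz":0.12,"grip":-1},{"dx":0.012,"dy":-0.002,"dz":0,"wx":0,"wy":0,"wz":0.12,"grip":-1},{"dx":0.012,"dy":-0.002,"dz":0,"wx":0,"wy":0,"wz":0.12,"grip":-1},{"dx":0.012,"dy":-0.002,"dz":0,"wx":0,"wy":0,"wz":0.12,"grip":-1},{"dx":0.012,"dy":-0.002,"dz":0,"wx":0,"wy":0,"wz":0.12,"grip":-1},{"dx":0.012,"dy":-0.002,"dz":0,"wx":0,"wy":0,"wz":0.12,"grip":-1},{"dx":0.012,"dy":-0.002,"dz":0,"wx":0,"wy":0,"wz":0.12,"grip":-1}]' && python3 -m jog '[{"dx":0,"dy":0,"dz":0,"wx":0,"wy":0,"wz":0,"grip":-1},{"dx":0,"dy":0,"dz":0,"wx":0,"wy":0,"wz":0,"grip":-1}]'; python3 look.py w4 577.7 -61.3 -.172; python3 knob.py w4 210 30 410 245
```

```text
time_s: 6.25
ee_pos: [527.9, -52.6, 189.2]
ee_rot: [-179.9, -0.0, 101.4]
force: [1.0, -0.3, 0.9]
gripper_width: 65.1
time_s: 7.25
ee_pos: [648.8, -72.7, 187.8]
ee_rot: [180.0, -0.0, 170.4]
force: [-0.5, 0.0, -0.2]
gripper_width: 91.8
time_s: 7.45
ee_pos: [648.0, -72.5, 187.6]
ee_rot: [180.0, -0.1, 170.0]
force: [-0.5, -0.3, -0.2]
gripper_width: 91.0
7.55 [647.9 -72.4 187.9] [ 1.8000e+02 -5.0000e-02  1.7007e+02] [ -7.4  26.2  81.    0.   72.8 -87.5]
cell [ 5.804948e+02 -6.172670e+01 -1.729000e-01] -9.91 res 1.92
knob [531.2 -53.1  66. ] carrier [624.8 -69.5  88. ]
red 321 mean [538.4 -93.2]
green 81 mean [ 542.8 -122.7]
tongue bearing from axis -79.8 keeper rad 1.221
dot bearing from axis -80.6 keeper rad 1.234
red axis deg -79.6
```

View pics/w4.png

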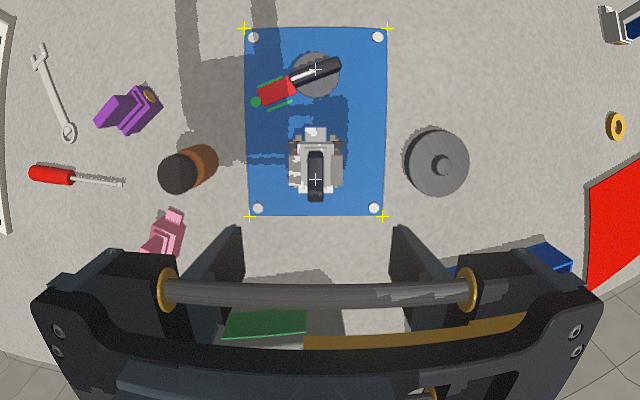

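The knob's tongue now points at the green dot between the lines (tip about (262,100), dot about (256,101)). The carrier handle is centred at u≈316, on its marker. Now I go to the handle at about (622.2, -68.9) with TCP z at about 69.

```bash
python3 -m jog '[{"dx":-0.0264,"dy":0.0037,"dz":0,"wx":0,"wy":0,"wz":0,"grip":-0.4},{"dx":0,"dy":0,"dz":-0.04,"wx":0,"wy":0,"wz":0,"grip":-0.4},{"dx":0,"dy":0,"dz":-0.04,"wx":0,"wy":0,"wz":0,"grip":-0.4},{"dx":0,"dy":0,"dz":-0.039,"wx":0,"wy":0,"wz":0,"grip":-0.4},{"dx":0,"dy":0,"dz":0,"wx":0,"wy":0,"wz":0,"grip":0},{"dx":0,"dy":0,"dz":0,"wx":0,"wy":0,"wz":0,"grip":0.5},{"dx":0,"dy":0,"dz":0,"wx":0,"wy":0,"wz":0,"grip":0.5},{"dx":0,"dy":0,"dz":0,"wx":0,"wy":0,"wz":0,"grip":0.5}]' 20; python3 look.py w5 577.7 -61.3 -.172
```

```text
time_s: 8.35
ee_pos: [623.7, -69.1, 71.5]
ee_rot: [180.0, 0.3, 170.1]
force: [-0.3, -0.2, -0.4]
gripper_width: 34.6
8.45 [623.2 -69.   70.8] [179.99   0.18 170.15] [ -7.4  29.4  93.8   0.   56.6 -87.5]
```

View pics/w5.png

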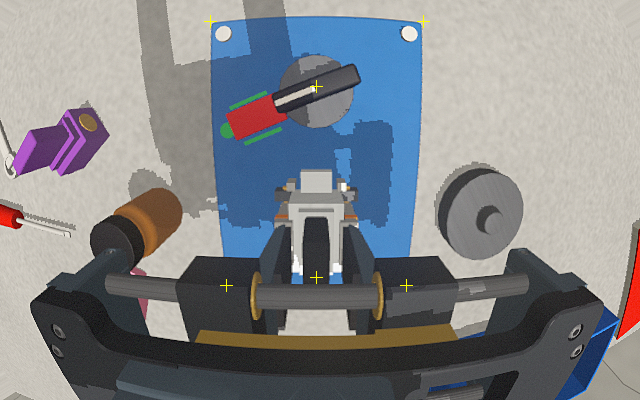

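The handle at (316,245) is centred between the fingers and the tongue sits at the dot. Close the gripper and check the forces.

```bash
python3 -m jog '[{"dx":0,"dy":0,"dz":0,"wx":0,"wy":0,"wz":0,"grip":1},{"dx":0,"dy":0,"dz":0,"wx":0,"wy":0,"wz":0,"grip":1},{"dx":0,"dy":0,"dz":0,"wx":0,"wy":0,"wz":0,"grip":1},{"dx":0,"dy":0,"dz":0,"wx":0,"wy":0,"wz":0,"grip":1},{"dx":0,"dy":0,"dz":0,"wx":0,"wy":0,"wz":0,"grip":1},{"dx":0,"dy":0,"dz":0,"wx":0,"wy":0,"wz":0,"grip":1}]' 55; python3 -c "
from workcell import env;s=env.state();print(s['force'],s['torque'],s['gripper_width'])"
```

```text
time_s: 9.05
ee_pos: [622.5, -68.9, 69.7]
ee_rot: [180.0, 0.1, 170.2]
force: [-0.8, -0.8, 5.3]
gripper_width: 13.8
[-0.78287924 -0.79268663  5.25776925] [0.07416506 0.05190397 0.03935894] 13.835285035400581
```

```bash
python3 -m jog '[{"dx":0.0004,"dy":0.0021,"dz":0,"wx":-0.0433,"wy":0.0076,"wz":0,"grip":1},{"dx":0.0004,"dy":0.0021,"dz":0.0005,"wx":-0.0433,"wy":0.0076,"wz":0,"grip":1},{"dx":0.0004,"dy":0.0021,"dz":0,"wx":-0.0433,"wy":0.0076,"wz":0,"grip":1},{"dx":0.0004,"dy":0.0021,"dz":0,"wx":-0.0433,"wy":0.0076,"wz":0,"grip":1},{"dx":0.0004,"dy":0.0021,"dz":0,"wx":-0.0433,"wy":0.0076,"wz":0,"grip":1},{"dx":0,"dy":0,"dz":0,"wx":0,"wy":0,"wz":0,"grip":1},{"dx":0,"dy":0,"dz":0,"wx":0,"wy":0,"wz":0,"grip":1}]'; python3 -c "
from workcell import env;s=env.state();print(s['force'],s['torque'],s['gripper_width'])"
```

```text
time_s: 9.75
ee_pos: [624.3, -58.7, 69.5]
ee_rot: [-167.4, -0.0, 170.2]
force: [0.2, -3.0, 1.5]
gripper_width: 13.4
[ 0.15201291 -3.04626901  1.49152807] [-0.52234068 -0.16229662  0.02383564] 13.387521561708738
```

Leaned 0.22 rad with a light reaction. Now rock to the other side.

```bash
python3 -m jog '[{"dx":-0.0004,"dy":-0.0021,"dz":0,"wx":0.0433,"wy":-0.0076,"wz":0,"grip":1},{"dx":-0.0004,"dy":-0.0021,"dz":0,"wx":0.0433,"wy":-0.0076,"wz":0,"grip":1},{"dx":-0.0004,"dy":-0.0021,"dz":0,"wx":0.0433,"wy":-0.0076,"wz":0,"grip":1},{"dx":-0.0004,"dy":-0.0021,"dz":-0.0005,"wx":0.0433,"wy":-0.0076,"wz":0,"grip":1},{"dx":-0.0004,"dy":-0.0021,"dz":0,"wx":0.0433,"wy":-0.0076,"wz":0,"grip":1},{"dx":-0.0004,"dy":-0.0021,"dz":0,"wx":0.0433,"wy":-0.0076,"wz":0,"grip":1},{"dx":-0.0004,"dy":-0.0021,"dz":0.0005,"wx":0.0433,"wy":-0.0076,"wz":0,"grip":1},{"dx":-0.0004,"dy":-0.0021,"dz":0,"wx":0.0433,"wy":-0.0076,"wz":0,"grip":1},{"dx":-0.0004,"dy":-0.0021,"dz":0,"wx":0.0433,"wy":-0.0076,"wz":0,"grip":1},{"dx":-0.0004,"dy":-0.0021,"dz":0,"wx":0.0433,"wy":-0.0076,"wz":0,"grip":1}]'; python3 -m jog '[{"dx":0,"dy":0,"dz":0,"wx":0,"wy":0,"wz":0,"grip":1},{"dx":0,"dy":0,"dz":0,"wx":0,"wy":0,"wz":0,"grip":1}]'; python3 -c "
from workcell import env;s=env.state();print(s['force'],s['torque'],s['gripper_width'])"
```

```text
time_s: 10.75
ee_pos: [620.9, -78.0, 70.1]
ee_rot: [167.0, 0.1, 170.0]
force: [2.2, 4.4, 1.5]
gripper_width: 14.2
time_s: 10.95
ee_pos: [620.7, -78.7, 69.8]
ee_rot: [167.2, 0.1, 170.0]
force: [1.5, 3.1, 1.7]
gripper_width: 13.4
[1.52228721 3.10201978 1.71076531] [ 0.77995987 -0.42912005 -0.06021093] 13.43461359275258
```

```bash
python3 -m jog '[{"dx":0.0004,"dy":0.0021,"dz":0,"wx":-0.0433,"wy":0.0076,"wz":0,"grip":1},{"dx":0.0004,"dy":0.0021,"dz":0,"wx":-0.0433,"wy":0.0076,"wz":0,"grip":1},{"dx":0.0004,"dy":0.0021,"dz":0,"wx":-0.0433,"wy":0.0076,"wz":0,"grip":1},{"dx":0.0004,"dy":0.0021,"dz":0,"wx":-0.0433,"wy":0.0076,"wz":0,"grip":1},{"dx":0.0004,"dy":0.0021,"dz":0,"wx":-0.0433,"wy":0.0076,"wz":0,"grip":1},{"dx":0,"dy":0,"dz":0,"wx":0,"wy":0,"wz":0,"grip":1},{"dx":0,"dy":0,"dz":0,"wx":0,"wy":0,"wz":0,"grip":1}]'; python3 look.py w6 577.7 -61.3 -.172;  python3 -c "
from workcell import env;s=env.state();print(s['force'],s['torque'],s['gripper_width'])
import cv2;im=cv2.imread('pics/w6raw.png')[60:290,210:430];cv2.imwrite('pics/w6c.png',cv2.resize(im,None,fx=2.6,fy=2.6))"
```

```text
time_s: 11.65
ee_pos: [622.5, -68.6, 69.7]
ee_rot: [179.9, 0.1, 170.2]
force: [0.4, 0.1, 3.1]
gripper_width: 13.8
11.75 [622.5 -68.7  69.7] [1.7989e+02 5.0000e-02 1.7010e+02] [ -7.4  29.5  93.8   0.1  56.6 -87.6]
[1.40497438 0.97529686 2.8799823 ] [ 0.45630187 -0.2877045   0.04615742] 13.880669981006447
```

View pics/w6c.png

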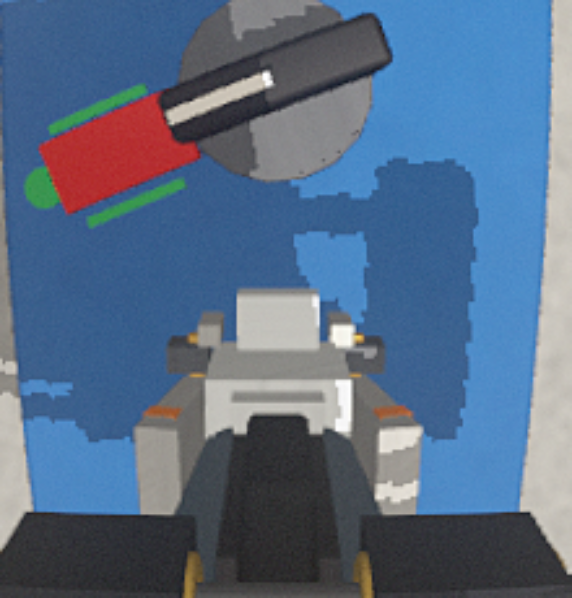

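Both clips lean outward symmetrically with their lips clear of the shoulders (crop: left about (160,415), right about (395,415)), and the tongue lies on the mark. Lift gently at first.

```bash
python3 -m jog '[{"dx":0,"dy":0,"dz":0.003,"wx":0,"wy":0,"wz":0,"grip":1},{"dx":0,"dy":0,"dz":0.004,"wx":0,"wy":0,"wz":0,"grip":1},{"dx":0,"dy":0,"dz":0,"wx":0,"wy":0,"wz":0,"grip":1},{"dx":0,"dy":0,"dz":0,"wx":0,"wy":0,"wz":0,"grip":1}]'
```

```text
time_s: 12.15
ee_pos: [621.6, -69.0, 76.0]
ee_rot: [180.0, -0.1, 170.1]
force: [-0.3, -0.3, -3.0]
gripper_width: 13.6
```

Only the carrier's weight (about 3 N) shows on the wrist, so it is free. Lift the remaining 66 mm.

```bash
python3 -m jog '[{"dx":0,"dy":0,"dz":0.01,"wx":0,"wy":0,"wz":0,"grip":1},{"dx":0,"dy":0,"dz":0.012,"wx":0,"wy":0,"wz":0,"grip":1},{"dx":0,"dy":0,"dz":0.012,"wx":0,"wy":0,"wz":0,"grip":1},{"dx":0,"dy":0,"dz":0.012,"wx":0,"wy":0,"wz":0,"grip":1},{"dx":0,"dy":0,"dz":0.012,"wx":0,"wy":0,"wz":0,"grip":1},{"dx":0,"dy":0,"dz":0.008,"wx":0,"wy":0,"wz":0,"grip":1},{"dx":0,"dy":0,"dz":0,"wx":0,"wy":0,"wz":0,"grip":1},{"dx":0,"dy":0,"dz":0,"wx":0,"wy":0,"wz":0,"grip":1},{"dx":0,"dy":0,"dz":0,"wx":0,"wy":0,"wz":0,"grip":1},{"dx":0,"dy":0,"dz":0,"wx":0,"wy":0,"wz":0,"grip":1}]'; python3 look.py w7 577.7 -61.3 -.172; python3 - <<'E'
from h import *
s=env.state(); print(s['ee_pos'],s['ee_rot'],s['force'],s['gripper_width'],s['qvel'].round(2))
im=env.grab_frame('side')[:,:,::-1]; a=cv2.resize(im[130:250,220:380],(560,420),interpolation=cv2.INTER_CUBIC)
w=cv2.imread('pics/w7raw.png')[60:300,200:440]; cv2.imwrite('pics/f.png',np.hstack([cv2.resize(a,(400,300)),cv2.resize(w,(300,300))]))
E
```

```text
time_s: 13.15
ee_pos: [621.7, -68.8, 141.7]
ee_rot: [180.0, -0.1, 170.2]
force: [0.9, -1.3, -4.4]
gripper_width: 13.4
13.25 [621.9 -68.8 141.9] [ 1.8000e+02 -6.0000e-02  1.7016e+02] [ -7.4  25.7  88.8   0.   65.6 -87.5]
[621.91188804 -68.8143047  141.89168183] [ 1.79997562e+02 -6.41534285e-02  1.70156257e+02] [-0.54415117 -0.37906759 -3.33382344] 13.842323308360447 [ 0.09 -0.08 -0.1   0.05  0.07  0.01]
```

View pics/f.png

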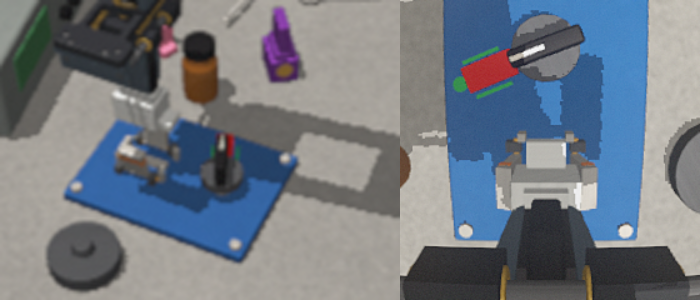

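The carrier hangs upright over its seat (side crop about (140,110) above the clips at about (145,160)). The tongue is still on the mark and the other objects are untouched.

```bash
python3 -c "
from workcell import env;print(env.job_done())"
```

```text
the job is handed in; nothing more can be done
None
```

The job is handed in at about 13.3 s of the 48 s allowed; no verdict was reported.

- **Knob:** I turned it clockwise to about 1.2 rad. The last wrist picture shows the red tongue pointing at the green dot, between the lines. A refit after the turn read 1.22 rad for the tongue and 1.23 rad for the dot. That fit was loose, placing the cell about 3 mm off the earlier fits.
- **Clips:** I rocked the carrier ±0.22 rad by its handle. A close picture showed both clips leaning back, clear of the shoulders.
- **Lift:** The first few millimetres showed only about 3 N at the wrist, so the carrier came free without a pull.
- **Final hold:** The carrier is upright (tool within 0.1° of vertical), still, and gripped at 55 N with a 13.8 mm opening. It sits within about 1 mm of straight above its seat. The underside is about 29–30 mm above the clip tops, worked out from the tool height rather than measured in a picture.
- **Checks:** The wrist force stayed below about 6 N at every reading. In the final crops, which cover only the surroundings of the cell, the weight and the jar stand where they were; the collar, pot, spanner and spare carrier were not checked again. My very first corner fit was poor, and I replaced it with an outline fit before moving.

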